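Line up the reagent bottles by height

ROBOT

A 6-joint arm with a two-finger parallel gripper is mounted at the origin on a cart in front of the work surface, level with it; the furniture and walls round the work are solid. World frame = base frame: x ahead of the robot, y to its left, z up, the work surface at z = 0. Lengths are in m, angles in rad, forces in N, time in s.
With the tool pointing down it reaches from about 0.3 to 0.95 m from the base axis. Payload 3.1 kg.
Tool frame: the origin (TCP) lies on the centre line of the jaws, within the pads' length; the fingertips stand bot.tip_extent ahead of it and the grasp point (between the pads) lies 2 mm behind it (bot.tip_extent is the distance from the TCP to the fingertips, in m); z points along the fingers, y is the line along which they close (so a half turn about z gives the same grasp; the last joint's range is limited). The gripper opens to 85 mm and grips with 20 to 120 N. Pads are 22 mm wide; open, the fingers measure 114 mm over their backs; the gripper's body (76 mm by 85 mm) begins 54 mm behind the grasp point. The pads swing forward as they close: fully open they stand 13 mm farther back than shut.
Start: joints at [-1.229, 0.308, 1.634, -0, 1.2, -0.07], TCP at [0.25, -0.573, 0.248] pointing down, gripper open.
Joint ranges: [-3.06, 3.06], [-0.79, 1.96], [0.05, 2.63], [-1.19, 4.34], [0.05, 2.64], [-2.94, 2.94]. Speed limits (rad/s): [2.79, 2.79, 3.14, 3.14, 3.14, 3.14].

INTERFACE

Orientations are given as a rotation vector (axis times angle).
In Python, from rig import bot, viewer, spotter, monitor gives the robot as it stands. Calls block until the motion is done:
- bot.movep(position, orientation): joint-space move of the TCP to a pose.
- bot.move_linear(position, rot=None, max_speed=0.15): straight line of the TCP; rot=None keeps the orientation; max_speed is the mean speed in m/s.
- bot.move_j(angles): joint-space move.
- bot.command_gripper(opening, grip_force=None): opening from 0.0 (shut) to 1.0 (fully open); grip_force is the grip in N (None keeps the last); returns when the fingers have stopped.
- bot.pause(seconds).
- bot.ik(position, orientation): joint angles nearest the present ones, or None.
- viewer.capture(name): name is "side" or "top"; returns a dict with "frame" (480x640x3 uint8, blue, green, red), "fx", "fy", "cx", "cy" (pixels), "R" (3x3) and "t" (3): a world point X has camera coordinates R X + t. Camera axes: x right, y down, z forward; pixel columns grow to the right and rows downward; lengths in m; the calibration is good to about 2 mm. A picture is of the moment at which its call begins. There is no depth.
A pose or a line that the arm cannot do raises bot.MotionError and nothing moves.
- bot.finish_job(): hands the job in; it is judged then, once.
Trained networks look in a picture, given as the dict that the camera call returned (one of the last four; its "shot" number tells which), for a name from the list of things; names that differ only in an ending like _2 or _b are one class to them, and where a whole thing is asked for, a point or a joint stands for the part that bears it (a point fixed in the world has none). Each returns a list of dicts, best first, with "p" (0 to 1); they miss things now and then, are a little off and sometimes report something else, mostly with a low value. They report only what shows in the picture. A call takes as long as a camera call. They do not tell look-alikes from the thing itself.
- spotter.recognise(picture, label): "point" ([row, column] in pixels, amid what is visible of it).
- spotter.place_of(picture, label): "point" ([row, column] in pixels: a listed point, or the origin of a listed thing).
Readings, each from a call of its own:
- monitor.get_t(): time.
- monitor.get_joint_pos(): joint angles.
- monitor.get_qvel(): joint speeds.
- monitor.get_joint_torque(): joint torques, N m.
- monitor.get_tcp_pos(): TCP position.
- monitor.get_orientation(): TCP orientation.
- monitor.get_wrist_force(): force on the tool from outside, world axes, zero at the start.
- monitor.get_wrist_torque(): the same for the moment, N m.
- monitor.get_opening(): opening from 0.0 (shut) to 1.0 (fully open).
- monitor.get_finger_force(): force on a finger pad.
Only numpy, scipy, OpenCV 4.12 (cv2) and the standard library are available. Lean on these libraries where they do the work, as an engineer would, in place of code of your own. Each camera call takes 0.05 s, during which the arm holds its last target. There are 200 camera calls.

TASK

Take the four reagent bottles that stand on the near part of the counter, in front of the blue strip (not the similar fixed stock bottles along the back wall), and stand them upright on the four black pads of the blue strip, one centred on each pad, in order of height: the tallest on the pad next to the strip's red end bar, then ever shorter, the shortest (the purple-capped one, slightly shorter than the slim amber one) next to the white end bar. They are glass, so set them down gently and do not tip any over, and leave the white swab jar where it stands.

Things in the scene. Friction and masses are not known exactly. Their poses are not given: they have to be found in the camera images.
- oil_bottle: The tallest bottle: amber glass with brown contents, white label and black screw cap, 120 mm tall, body 52 mm in diameter up to 85 mm or so, then shoulder and a cap 32 mm in diameter over the top 20 mm. About 0.14 kg. Origin: centre of its underside; z up along its axis. Round, so its yaw does not matter. It stands loose on the counter between the strip and the robot's edge; similar bottles far back by the wall are fixed stock and not part of the job.
- media_bottle: The second tallest: clear bottle with pink contents, white label and white screw cap, 98 mm tall, body 44 mm in diameter up to about 70 mm, cap 27 mm in diameter over the top 17 mm. About 0.09 kg. Origin: centre of its underside; z up along its axis. Round, so its yaw does not matter. It stands loose on the counter between the strip and the robot's edge; similar bottles far back by the wall are fixed stock and not part of the job.
- dropper_bottle: The third tallest: slim amber bottle with brown contents, white label and black screw cap, 78 mm tall, body 32 mm in diameter up to about 55 mm, cap 20 mm in diameter over the top 13 mm. About 0.045 kg. Origin: centre of its underside; z up along its axis. Round, so its yaw does not matter. It stands loose on the counter between the strip and the robot's edge; similar bottles far back by the wall are fixed stock and not part of the job.
- small_bottle: The shortest: clear bottle with pink contents, white label and purple screw cap, 72 mm tall, body 34 mm in diameter up to about 50 mm, cap 21 mm in diameter over the top 12 mm. About 0.05 kg. Origin: centre of its underside; z up along its axis. Round, so its yaw does not matter. It stands loose on the counter between the strip and the robot's edge; similar bottles far back by the wall are fixed stock and not part of the job.
- pad_1: One of four identical fixed round black rubber pads with a thin white ring near the edge, 62 mm in diameter, 3 mm thick, in a straight row 90 mm apart on a blue metal strip (404 x 76 mm, 5 mm thick, fixed to the counter). Which pad stands where in the row changes from start to start. Origin: centre of its underside, 5 mm above the counter; its top is 8 mm above the counter. Its y axis runs along the row (either end may be the red one), z up.
- pad_2: One of four identical fixed round black rubber pads with a thin white ring near the edge, 62 mm in diameter, 3 mm thick, in a straight row 90 mm apart on a blue metal strip (404 x 76 mm, 5 mm thick, fixed to the counter). Which pad stands where in the row changes from start to start. Origin: centre of its underside, 5 mm above the counter; its top is 8 mm above the counter. Its y axis runs along the row (either end may be the red one), z up.
- pad_3: One of four identical fixed round black rubber pads with a thin white ring near the edge, 62 mm in diameter, 3 mm thick, in a straight row 90 mm apart on a blue metal strip (404 x 76 mm, 5 mm thick, fixed to the counter). Which pad stands where in the row changes from start to start. Origin: centre of its underside, 5 mm above the counter; its top is 8 mm above the counter. Its y axis runs along the row (either end may be the red one), z up.
- pad_4: One of four identical fixed round black rubber pads with a thin white ring near the edge, 62 mm in diameter, 3 mm thick, in a straight row 90 mm apart on a blue metal strip (404 x 76 mm, 5 mm thick, fixed to the counter). Which pad stands where in the row changes from start to start. Origin: centre of its underside, 5 mm above the counter; its top is 8 mm above the counter. Its y axis runs along the row (either end may be the red one), z up.
- red_end: Red plastic bar, 66 x 14 x 18 mm, fixed across one end of the strip, 55 mm beyond the centre of the last pad there; a white bar like it is fixed at the other end. It marks the end of the row where the tallest bottle goes. Origin: centre of its underside, 5 mm above the counter; its top is 23 mm above the counter. y along the row, z up.
- swab_jar: Bystander: loose white jar with a wide pale grey lid, 65 mm in diameter, 84 mm tall, on the counter to the right of the work. Origin: centre of its underside.
Things that resemble listed ones, but are neither listed nor needed, are in the scene too. Leave any yellow look-alike of the dropper_bottle alone.

How it is judged:
At the end, for the whole second after the job is handed in: All four bottles stand upright (within 0.1 rad) and at rest on the pads, each centred on one pad within 12 mm, in falling order of height from the red end bar: oil, media, dropper, small bottle. All are let go ((horizontal distance between oil_bottle and pad_1 below 0.012 m or horizontal distance between oil_bottle and pad_2 below 0.012 m or horizontal distance between oil_bottle and pad_3 below 0.012 m or horizontal distance between oil_bottle and pad_4 below 0.012 m) and horizontal distance between oil_bottle and red_end between 0.02 and 0.09 m and z of oil_bottle in the frame of red_end between 0 and 0.007 m and angle between each of oil_bottle, media_bottle, dropper_bottle, small_bottle's own z axis and vertical below 0.1 rad and linear speed of each of oil_bottle, media_bottle, dropper_bottle, small_bottle below 0.02 m/s and angular speed of each of oil_bottle, media_bottle, dropper_bottle, small_bottle below 0.3 rad/s and (horizontal distance between media_bottle and pad_1 below 0.012 m or horizontal distance between media_bottle and pad_2 below 0.012 m or horizontal distance between media_bottle and pad_3 below 0.012 m or horizontal distance between media_bottle and pad_4 below 0.012 m) and horizontal distance between media_bottle and red_end between 0.11 and 0.18 m and z of media_bottle in the frame of red_end between 0 and 0.007 m and (horizontal distance between dropper_bottle and pad_1 below 0.012 m or horizontal distance between dropper_bottle and pad_2 below 0.012 m or horizontal distance between dropper_bottle and pad_3 below 0.012 m or horizontal distance between dropper_bottle and pad_4 below 0.012 m) and horizontal distance between dropper_bottle and red_end between 0.2 and 0.27 m and z of dropper_bottle in the frame of red_end between 0 and 0.007 m and (horizontal distance between small_bottle and pad_1 below 0.012 m or horizontal distance between small_bottle and pad_2 below 0.012 m or horizontal distance between small_bottle and pad_3 below 0.012 m or horizontal distance between small_bottle and pad_4 below 0.012 m) and horizontal distance between small_bottle and red_end between 0.29 and 0.36 m and z of small_bottle in the frame of red_end between 0 and 0.007 m); the robot touches nothing.
It fails at once if a bottle is tipped more than 45 degrees (angle between any of oil_bottle, media_bottle, dropper_bottle, small_bottle's own z axis and vertical above 0.785 rad).
It fails at once if a bottle is banged down on a pad (over 60 N) (contact force between any of oil_bottle, media_bottle, dropper_bottle, small_bottle and pad_1 above 60 N or contact force between any of oil_bottle, media_bottle, dropper_bottle, small_bottle and pad_2 above 60 N or contact force between any of oil_bottle, media_bottle, dropper_bottle, small_bottle and pad_3 above 60 N or contact force between any of oil_bottle, media_bottle, dropper_bottle, small_bottle and pad_4 above 60 N).
It fails at once if a bottle is dropped over a pad: it falls free by more than about 13 mm ((linear speed of oil_bottle above 0.5 m/s and contact force between the fingers and oil_bottle below 0.05 N and (horizontal distance between oil_bottle and pad_1 below 0.04 m or horizontal distance between oil_bottle and pad_2 below 0.04 m or horizontal distance between oil_bottle and pad_3 below 0.04 m or horizontal distance between oil_bottle and pad_4 below 0.04 m)) or (linear speed of media_bottle above 0.5 m/s and contact force between the fingers and media_bottle below 0.05 N and (horizontal distance between media_bottle and pad_1 below 0.04 m or horizontal distance between media_bottle and pad_2 below 0.04 m or horizontal distance between media_bottle and pad_3 below 0.04 m or horizontal distance between media_bottle and pad_4 below 0.04 m)) or (linear speed of dropper_bottle above 0.5 m/s and contact force between the fingers and dropper_bottle below 0.05 N and (horizontal distance between dropper_bottle and pad_1 below 0.04 m or horizontal distance between dropper_bottle and pad_2 below 0.04 m or horizontal distance between dropper_bottle and pad_3 below 0.04 m or horizontal distance between dropper_bottle and pad_4 below 0.04 m)) or (linear speed of small_bottle above 0.5 m/s and contact force between the fingers and small_bottle below 0.05 N and (horizontal distance between small_bottle and pad_1 below 0.04 m or horizontal distance between small_bottle and pad_2 below 0.04 m or horizontal distance between small_bottle and pad_3 below 0.04 m or horizontal distance between small_bottle and pad_4 below 0.04 m))).
It fails at once if the swab jar is moved more than 20 mm (distance of swab_jar from where it was at the start of the episode above 0.02 m).
It also fails if it takes over 120 s, if anything falls off the work surface, if the arm or the gripper's body presses on something with over 40 N, if the wrist force passes 120 N, or if a joint passes its speed limit or range.

## Working session

There is one attempt and no reset: what is moved stays moved. The work goes in short steps, each a Python script; the robot and the scene stay as the last script left them, time stands still between calls to the robot, and variables do not carry over. Pictures are saved under pics/ and viewed, at most 14 in all, crops included, and the job is handed in when it is done.

```bash
mkdir -p pics; ls; cat > h.py <<'E'
import numpy as np, cv2
from rig import bot, viewer, spotter, monitor
def ray(P,rc,z):
    """world point at height z seen at pixel [row,col]"""
    R=np.array(P["R"]);t=np.array(P["t"])
    d=R.T@np.array([(rc[1]-P["cx"])/P["fx"],(rc[0]-P["cy"])/P["fy"],1]);c=-R.T@t
    return c+d*(z-c[2])/d[2]
def proj(P,X):
    c=np.array(P["R"])@np.array(X)+np.array(P["t"])
    return np.array([P["fy"]*c[1]/c[2]+P["cy"],P["fx"]*c[0]/c[2]+P["cx"]])
E
python3 - <<'E'
from h import *
for n in("top","side"):
    P=viewer.capture(n); cv2.imwrite(f"pics/{n}0.png",P["frame"])
    print(n,-np.array(P["R"]).T@np.array(P["t"]),P["fx"])
    for l in("oil_bottle","media_bottle","dropper_bottle","small_bottle","pad_1","red_end","swab_jar"):
        for d in spotter.place_of(P,l)[:6]:
            print(l,round(d["p"],2),np.round(d["point"],1),np.round(ray(P,d["point"],.005 if l in("pad_1","red_end") else 0),3))
print(monitor.get_t(),bot.tip_extent,monitor.get_orientation())
E
```

```text
pics
top [ 0.34525967 -0.03429255  0.96607765] 450.9474602055502
oil_bottle 0.65 [296.5 325.8] [ 0.437 -0.065  0.   ]
media_bottle 0.64 [287.8 264.6] [0.465 0.064 0.   ]
dropper_bottle 0.76 [303.5 170.9] [0.446 0.265 0.   ]
dropper_bottle 0.68 [300.3 140.7] [0.458 0.33  0.   ]
dropper_bottle 0.68 [325. 205.] [0.396 0.194 0.   ]
small_bottle 0.23 [231.6 186.6] [0.602 0.23  0.   ]
pad_1 0.95 [227.9 210.6] [0.605 0.176 0.005]
pad_1 0.8 [223.7 252.3] [0.608 0.084 0.005]
pad_1 0.78 [220.4 291.9] [ 0.609 -0.003  0.005]
pad_1 0.73 [211.7 335.9] [ 0.622 -0.102  0.005]
red_end 0.81 [231.7 186.4] [0.6   0.229 0.005]
swab_jar 0.87 [229.1 460.7] [ 0.564 -0.374  0.   ]
side [-0.56467819  0.61264769  0.82663915] 622.8332837598717
oil_bottle 0.88 [276.3 366.3] [ 0.431 -0.066  0.   ]
media_bottle 0.73 [290.2 308.8] [0.445 0.078 0.   ]
media_bottle 0.19 [270.8 221. ] [0.612 0.224 0.   ]
dropper_bottle 0.95 [321.2 200.4] [0.455 0.33  0.   ]
dropper_bottle 0.76 [317.4 271.1] [0.396 0.195 0.   ]
dropper_bottle 0.61 [318.7 232.4] [0.431 0.268 0.   ]
small_bottle 0.51 [235.4 339.5] [ 0.621 -0.105  0.   ]
pad_1 0.84 [267.1 244.4] [0.594 0.172 0.005]
pad_1 0.7 [233.4 337.5] [ 0.625 -0.101  0.005]
pad_1 0.69 [247.3 305.4] [0.604 0.003 0.005]
pad_1 0.56 [256.8 275. ] [0.6   0.089 0.005]
red_end 0.65 [272.1 218.3] [0.603 0.234 0.005]
0.8 0.017 [3.07516080e+00 6.42221437e-01 6.12538785e-05]
```

View pics/top0.png

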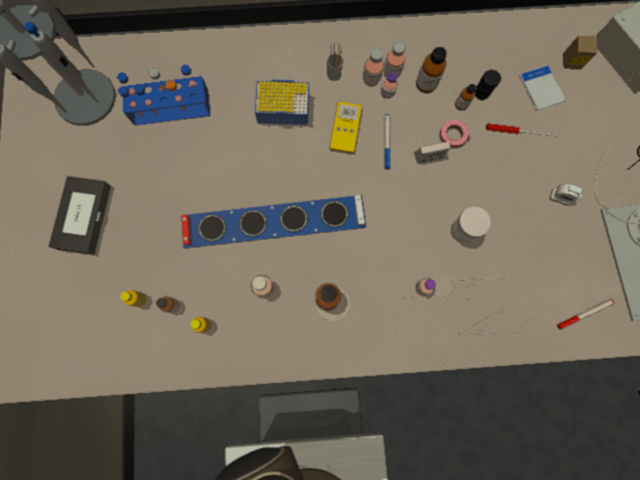

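View pics/side0.png

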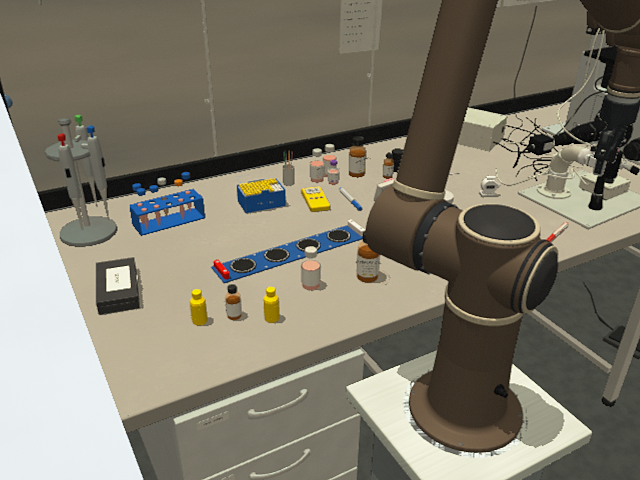

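The top view shows the red bar at (230,186) and the white bar at (212,362). Oil is at (296,328), media at (287,262), and the amber dropper at (304,167) between two yellow look-alikes. Small (purple) is at (287,428) and the swab jar at (225,473). I'll refine these with colour blobs and check them with overlays.

```bash
cat > meas.py <<'E'
from h import *
import sys
P=viewer.capture("top"); I=P["frame"]; hsv=cv2.cvtColor(I,cv2.COLOR_BGR2HSV)
H,S,V=[hsv[...,i].astype(int) for i in range(3)]
def blob(mask,rc,r=14):
    m=np.zeros(mask.shape,np.uint8); a,b=map(int,rc); m[a-r:a+r,b-r:b+r]=mask[a-r:a+r,b-r:b+r]
    n,l,st,c=cv2.connectedComponentsWithStats(m); k=1+st[1:,4].argmax()
    hull=cv2.convexHull(np.argwhere(l==k)[:,::-1].astype(np.int32)); M=cv2.moments(hull)
    return np.array([M["m01"],M["m10"]])/M["m00"],st[k,4],cv2.contourArea(hull)
pads=[]
for rc in[(228,211),(223,253),(218,293),(213,335)]:
    c,n,h=blob((V<70)&(S<140),rc,17); X=ray(P,c,.008); pads.append(X); print("pad",c.round(1),n,X.round(4))
for nm,rc in[("red",(230,186)),("white",(212,362))]:
    m=((H<8)|(H>172))&(S>150) if nm=="red" else (S<50)&(V>120)
    c,n,h=blob(m,rc,18); print(nm,c,n,ray(P,c,.023).round(4))
pads=np.array(pads); m=pads.mean(0); u=np.linalg.svd(pads-m)[2][0]; u*=-np.sign(u[1])
fit=np.array([m+u*k*.09 for k in(-1.5,-.5,.5,1.5)]); print("fit",fit.round(4),"res",np.abs(pads-fit).max(),"u",u)
B={}
for nm,rc,m,h in[("oil",(296,328),(V<60),.12),("media",(283,261),(S<60)&(V>110),.098),("dropper",(302,164),(V<70),.078),("small",(286,430),(H>120)&(H<165)&(S>70),.072)]:
    c,n,_=blob(m,rc); B[nm]=ray(P,c,h); print(nm,c.round(1),n,B[nm].round(4))
big=cv2.resize(I,None,fx=4,fy=4,interpolation=cv2.INTER_CUBIC)
def ring(X,z,d,col):
    a=np.linspace(0,6.3,40); q=np.array([proj(P,[X[0]+d/2*np.cos(t),X[1]+d/2*np.sin(t),z])[::-1] for t in a])
    cv2.polylines(big,[((q+.5)*4-.5).round().astype(int)],True,col,1)
for f in fit: ring(f,.008,.062,(0,255,0))
D=dict(oil=(.052,.085,.032,.12),media=(.044,.07,.027,.098),dropper=(.032,.055,.02,.078),small=(.034,.05,.021,.072))
for k,(d,h,c,t) in D.items():
    ring(B[k],0,d,(0,255,0));ring(B[k],h,d,(255,255,0));ring(B[k],t,c,(0,0,255))
def crop(r,c,hh=75,w=100): return big[(r-hh//2)*4:(r-hh//2+hh)*4,(c-w//2)*4:(c-w//2+w)*4]
cv2.imwrite("pics/ov.png",np.vstack([np.hstack([crop(300,165),crop(287,262)]),np.hstack([crop(296,328),crop(287,428)])]))
cv2.imwrite("pics/ovs.png",crop(221,274,75,200))
np.savez("m.npz",pads=fit,**B)
E
python3 meas.py
```

```text
pad [227.3 211.6] 389 [0.6056 0.1728 0.008 ]
pad [222.6 252.6] 389 [0.6099 0.0829 0.008 ]
pad [217.9 293.3] 387 [ 0.614  -0.0068  0.008 ]
pad [213.5 334. ] 396 [ 0.6177 -0.097   0.008 ]
red [229.32655039 185.35949612] 163 [0.601  0.2261 0.023 ]
white [206.99032063 357.94494858] 204 [ 0.6243 -0.1492  0.023 ]
fit [[ 0.6058  0.1728  0.008 ]
 [ 0.6098  0.0829  0.008 ]
 [ 0.6138 -0.007   0.008 ]
 [ 0.6178 -0.0969  0.008 ]] res 0.00021667729820822393 u [ 0.04467897 -0.9990014   0.        ]
oil [293.4 328.7] 179 [ 0.4314 -0.0673  0.12  ]
media [280.7 258.8] 510 [0.4679 0.0649 0.098 ]
dropper [302.7 161.5] 71 [0.4409 0.2596 0.078 ]
small [283.9 429.7] 77 [ 0.4408 -0.2713  0.072 ]
```

View pics/ov.png

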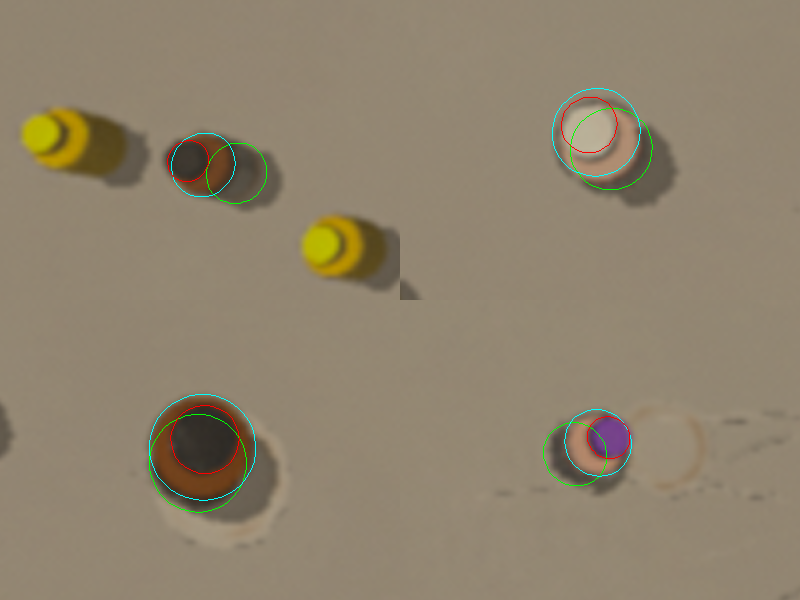

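View pics/ovs.png

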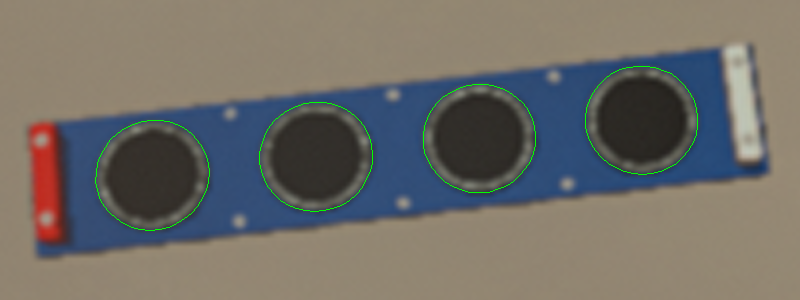

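Overlays match: pads within about 1 mm and caps within about 2 mm. I'll place shortest first, starting with the small bottle, so the gripper body always clears its neighbours.

```bash
cat > pick.py <<'E'
from h import *
from scipy.spatial.transform import Rotation as Rn
D=np.load("m.npz"); pads=D["pads"]
def rot(a):
    best=None
    for k in(0,np.pi):
        y=np.array([np.cos(a+k),np.sin(a+k),0]); z=np.array([0,0,-1.]); v=Rn.from_matrix(np.c_[np.cross(y,z),y,z]).as_rotvec()
        q=bot.ik([.5,0,.25],v)
        if q is not None and (best is None or abs(q[5])<best[0]): best=(abs(q[5]),v)
    return best[1]
def job(nm,pad,zg,a=.045,opening=1.,xy=None,up=.25):
    xy=D[nm][:2] if xy is None else np.array(xy); r=rot(a); rp=rot(.045); t=pads[pad][:2]
    bot.command_gripper(opening,30)
    bot.movep([*xy,up],r)
    bot.move_linear([*xy,zg],max_speed=.12)
    bot.command_gripper(0.,30)
    print(nm,"opening",monitor.get_opening(),"F",monitor.get_finger_force(),"w",np.round(monitor.get_wrist_force(),1))
    if monitor.get_opening()<.1: print("missed"); return
    bot.move_linear([*xy,up],max_speed=.15)
    bot.movep([*t,up],rp)
    bot.move_linear([*t,zg+.03],max_speed=.15)
    print("held",monitor.get_opening(),np.round(monitor.get_wrist_force(),1))
    bot.move_linear([*t,zg+.009],max_speed=.03)
    print("down",np.round(monitor.get_wrist_force(),1))
    bot.command_gripper(opening)
    bot.pause(.3); bot.move_linear([*t,up],max_speed=.15)
    print("t",monitor.get_t())
def shot(n):
    P=viewer.capture(n); cv2.imwrite(f"pics/{n}_{monitor.get_t():.0f}.png",P["frame"])
E
python3 - <<'E'
from pick import *
job("small",3,.035)
shot("top")
E
ls pics
```

```text
small opening 0.39307548908506146 F 29.82029289007187 w [ 0.1 -0.4  1.8]
held 0.39313103616177086 [ 1.  -1.2 -1. ]
down [-1.  -0.6 -0.6]
t 12.05
ov.png
ovs.png
side0.png
top0.png
top_12.png
```

Gripped width is 33 mm, as expected. Next is the dropper, then a look.

```bash
python3 - <<'E'
from pick import *
job("dropper",2,.037,a=-.35,opening=.8)
bot.movep([.35,-.45,.3],rot(.045))
P=viewer.capture("top"); big=cv2.resize(P["frame"],None,fx=4,fy=4,interpolation=cv2.INTER_CUBIC)
for i,(d,h,c,t) in{3:(.034,.05,.021,.072),2:(.032,.055,.02,.078)}.items():
    for z,w,col in((0,d,(0,255,0)),(h,d,(255,255,0)),(t,c,(0,0,255))):
        X=pads[i]; q=np.array([proj(P,[X[0]+w/2*np.cos(s),X[1]+w/2*np.sin(s),z+.008])[::-1] for s in np.linspace(0,6.3,40)])
        cv2.polylines(big,[((q+.5)*4-.5).round().astype(int)],True,col,1)
cv2.imwrite("pics/ov2.png",np.vstack([big[180*4:255*4,220*4:420*4],cv2.resize(P["frame"],(400,300))@np.eye(3) if 0 else np.hstack([big[260*4:335*4,100*4:300*4]])]))
E
```

```text
dropper opening 0.3667836200371876 F 29.679821133613586 w [0.2 0.6 1.9]
held 0.3684015154267386 [-0.3 -0.  -0.2]
down [-0.   0.4  0. ]
t 23.4833
```

View pics/ov2.png

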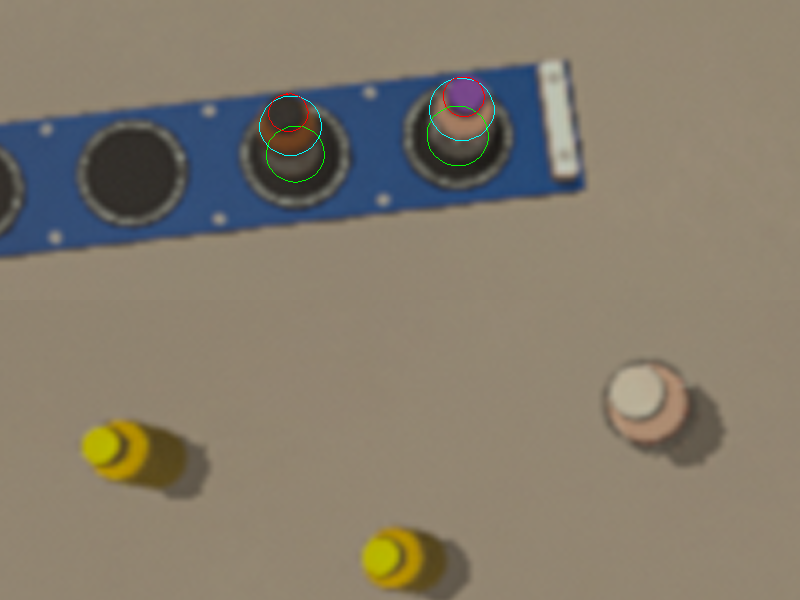

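The dropper and small bottle both stand upright and centred (within about 2 mm) on the third and fourth pads. The yellow bottles have not moved. Next are media, nudged slightly in x after this view, and oil.

```bash
python3 - <<'E'
from pick import *
job("media",1,.052,xy=[.4645,.065])
job("oil",0,.071,up=.28)
bot.movep([.35,-.45,.3],rot(.045))
P=viewer.capture("top"); big=cv2.resize(P["frame"],None,fx=4,fy=4,interpolation=cv2.INTER_CUBIC)
for i,(d,h,c,t) in{3:(.034,.05,.021,.072),2:(.032,.055,.02,.078),1:(.044,.07,.027,.098),0:(.052,.085,.032,.12)}.items():
    for z,w,col in((0,d,(0,255,0)),(h,d,(255,255,0)),(t,c,(0,0,255))):
        X=pads[i]; q=np.array([proj(P,[X[0]+w/2*np.cos(s),X[1]+w/2*np.sin(s),z+.008])[::-1] for s in np.linspace(0,6.3,40)])
        cv2.polylines(big,[((q+.5)*4-.5).round().astype(int)],True,col,1)
S=viewer.capture("side")["frame"]
cv2.imwrite("pics/ov3.png",np.vstack([big[180*4:255*4,175*4:375*4],cv2.resize(S[190:310,120:440],(800,300))]))
E
```

```text
media opening 0.5093160118716668 F 30.29973864555359 w [-2.3  0.   3.3]
held 0.5079741765198742 [ 0.4 -0.1 -1.2]
down [ 0.2 -0.8 -1. ]
t 36.3333
oil opening 0.6017017256203858 F 30.860894322395325 w [-1.5  0.7  4.3]
held 0.6063362911591147 [ 1.4 -0.2 -1.5]
down [ 0.4 -0.7 -0.8]
t 46.8833
```

View pics/ov3.png

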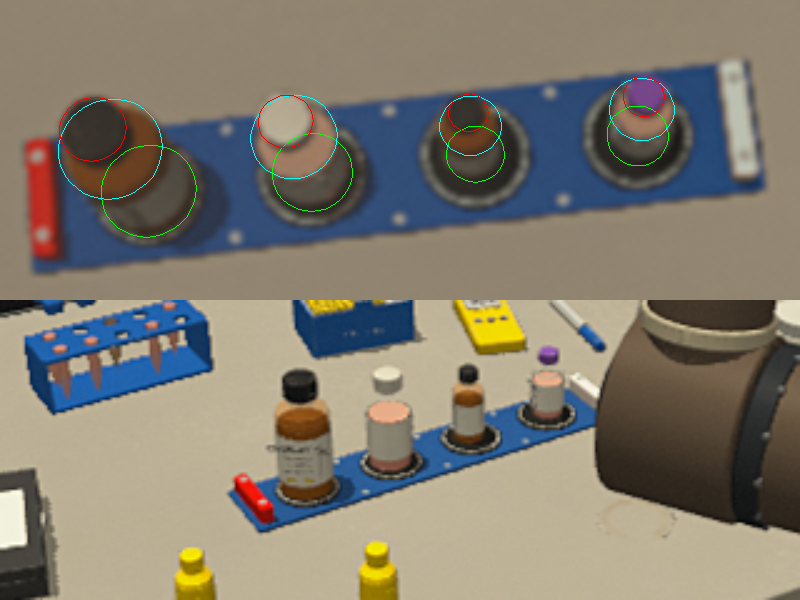

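All four stand upright, centred within 2–3 mm, in the right order from the red bar. The gripper is clear, so I'm handing in.

```bash
python3 -c "
from h import *
bot.pause(.5); print(bot.finish_job(), monitor.get_t())"
```

```text
the job is handed in; nothing more can be done
the job is handed in; nothing more can be done
```

The four bottles stand upright on the pads in order from the red bar (oil, media, dropper, small), each centred within about 3 mm in the last pictures, and the job is handed in; no verdict came back.

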